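# Cork the small bottle in the bench corker

### The job

Cork the little amber bottle that stands open on the base plate of the bench corker. Slide it along the plate, between the fences and right up to the back stop, so that its mouth is under the cork, then pick up the steel meat mallet and strike the corker's wooden knob straight down with brisk blows, not a slow push and not with the hand, until the cork is fully home, flush with the mouth. Finish by standing the mallet back on the wooden board on its flat face, clear of the corker, with the bottle still upright in its seat, and leave the bottle that is already corked and the pepper mill where they are.

Things in the scene. Friction and masses are not known exactly. Their poses are not given: they have to be found in the camera images.
- cover_board: Fixed wooden board laid over the front of the cooktop, 380 (x) by 700 (y) mm, its flat top 42 mm above the work surface. Origin at the centre, at work-surface height. Corker, mallet and the other things stand on it.
- corker: Bench corker, fixed on the board: grey base plate 182 by 118 mm, 10 mm thick, with a column at its back that carries an aluminium arm over the plate. Origin under the plate (board height) on the upright plunger axis; x points from the plate's open front (x = -97 mm) to the column (x = +62 mm, 20 mm thick), z up. The cork waits between two jaws under the arm, seen from the front.
- seat (a point): Where the bottle's origin is when it stands home at the back stop: on the plunger axis, 55 mm above the corker's origin. Steel fences 18 mm high narrow from 102 mm apart at the plate's front to 52 mm at 10 mm before the axis, then run parallel to the back stop (24 mm high, 25 mm behind the axis). Jaws and arm above: 42 mm wide, from 18 mm before the axis back, 103 to 141 mm above the corker's origin.
- bottle: Open amber bottle, loose: 90 mm high, body 50 mm across up to 52 mm, neck 28 mm, mouth 20.6 mm wide, 0.13 to 0.21 kg. Origin half-way up (45 mm), z up. It starts on the plate (10 mm above the board) 50 to 75 mm in front of the seat; it slides upright if pushed below half height. The gripper must lean back, away from the column, or its body meets the jaws.
- knob: Dark wooden striking knob on top of the plunger, 37 mm across, 14 mm high. Origin at the centre of its flat top, on the plunger axis, 187 mm above the corker's origin when up.
- plunger (a joint): Travel of the knob and plunger straight down, m: 0 up, stop at 0.0285. A spring returns it (3 N at the top, 7 N at the bottom). The plunger rests on the cork at first and pushes it down ahead of itself. A brisk blow drives it at over 0.07 m/s while the mallet is on the knob.
- cork (a joint): Travel of the cork (22 mm long) straight down out of the jaws into the bottle, m: 0 at first; 0.0265 is flush with the mouth of the bottle at home, 0.0285 when the plunger has reached its stop. It grips with about 9 N and stays where it was driven; several blows may be used.
- mallet: Steel meat mallet (pounder), loose: flat disc 70 mm across and 14 mm thick with an upright handle 25 mm across (29 mm at the top), 96 mm high, 0.36 to 0.56 kg; stands on its disc on the board. Origin half-way up (48 mm above the flat face), z up along the handle, whose straight part runs from 22 mm below to 32 mm above the origin.
- corked_bottle: A bottle of the same shape that is already corked, loose on the board, to be left alone. Origin half-way up (45 mm).
- pepper_mill: Dark wooden pepper mill, 58 mm across, 170 mm high, loose on the board, to be left alone. Origin under its foot.

How it is judged:
By the outcome, as a careful person would: the job done as asked, in the order asked, and still so for the second after the job is handed in, with the robot touching nothing.
It also fails if it takes over 61 s, if anything falls off the work surface, if the arm or the gripper's body presses on something with over 40 N, if the wrist force passes 120 N, or if a joint passes its speed limit or range.

### The arm

A 6-joint arm with a two-finger parallel gripper is mounted at the origin on a cart in front of the work surface, level with it; the furniture and walls round the work are solid. World frame = base frame: x ahead of the robot, y to its left, z up, the work surface at z = 0. Lengths are in m, angles in rad, forces in N, time in s.
With the tool pointing down it reaches from about 0.3 to 0.775 m from the base axis. Payload 14.6 kg.
Tool frame: the origin (TCP) lies on the centre line of the jaws, within the pads' length; the fingertips stand 8 mm ahead of it and the grasp point (between the pads) lies 11 mm behind it; z points along the fingers, y is the line along which they close (so a half turn about z gives the same grasp; the last joint's range is limited). The gripper opens to 85 mm and grips with 20 to 120 N. Pads are 22 mm wide; open, the fingers measure 114 mm over their backs; the gripper's body (76 mm by 85 mm) begins 54 mm behind the grasp point. The pads swing forward as they close: fully open they stand 13 mm farther back than shut.
Start: joints at [1.245, 0.3, 1.521, -0, 1.321, -0.067], TCP at [0.141, 0.532, 0.239] pointing down, gripper open.
Joint ranges: [-3.03, 3.03], [-0.79, 2.21], [0.23, 2.52], [-1.04, 4.18], [0, 3.07], [-2.55, 2.55]. Speed limits (rad/s): [2.22, 2.22, 2.57, 3.14, 3.14, 3.14].

### API

Orientations are given as a 3x3 rotation matrix whose columns are the frame's x, y, z axes.
In Python, from bench import ctrl gives the robot as it stands. The module is installed in compiled form; this text tells all that it offers.
- The arm moves only by the shell command python3 -m pendant 'ROWS' [FORCE]. ROWS is a JSON object of lists of equal length, an entry for each row: "delta_rot": the turn, a rotation vector about the tool's x, y, z as a fraction of full scale, a list of three; "travel": the shift along the tool's x, y, z as a fraction of full scale, a list of three; "jaw": the opening, from -1 (shut) to 1 (fully open). In form: {"delta_rot": [[rx, ry, rz], ...], "travel": [[dx, dy, dz], ...], "jaw": [jaw, ...]}. A call has exactly 10 rows; each row is the pose to reach, as a shift and turn from the pose commanded when the call began, along the tool's axes at that moment; what a row does not reach only later rows make up. Full scale, the value 1, is 750 mm for a shift and pi/2 rad for a turn. A row lasts 1/10 s, in which the tool goes at most 50 mm and 8.59 degrees, less where a joint would pass 70% of its speed; a pose out of reach is approached as far as the arm can. A call with a number of a shift or a turn outside -1 to 1 is refused whole. A call with a gripper value outside its range is refused whole. The fingers move at their own pace and stop on an object; FORCE is the grip in N (left out, the last holds). Time passes only in rows, so rows that repeat a pose let the fingers close, or fill a call up. It gives the time, the measured TCP pose, the force, the opening and the grip force at its end, in the units of the state.
- ctrl.read_state(): the state, without advancing time (a new reading comes with each control period).
- ctrl.get_image(name): name is "side" or "top" or "wrist"; returns (picture, depth): 420x560x3 uint8, blue, green, red; 420x560 float32, m along the optical axis (not along the pixel's ray), 0 where there is no reading.
- ctrl.get_calibration(name): a dict with "vfov" (degrees; the focal length in pixels is half the picture's height over the tangent of half this angle, whatever the lens; pixels are square), "cx", "cy" (the principal point, pixels), "camera_from_world" (4x4, takes a point from world to camera coordinates). Camera axes: x right, y up, looking along -z (the intrinsics and any distortion apply to the point x, -y, -z); pixel columns grow to the right and rows downward; lengths in m; the calibration is good to about 2 mm. The wrist camera is an equidistant fisheye: a pixel r from the principal point sees the ray r / f radians off the axis. A picture is of the moment at which its call begins: read the wrist's pose just before it. get_calibration takes no time and is no camera call; for the wrist camera it gives the pose at the moment of the call.
- ctrl.close_job(): hands the job in; it is judged then, once.
Trained networks look in the newest picture that a camera, given by its name, has taken for a name from the list of things; names that differ only in an ending like _2 or _b are one class to them, and where a whole thing is asked for, a point or a joint stands for the part that bears it (a point fixed in the world has none). Each returns a list of dicts, best first, with "confidence" (0 to 1); they miss things now and then, are a little off and sometimes report something else, mostly with a low value. They report only what shows in the picture. A call takes as long as a camera call.
- ctrl.look_for(query, camera): "at" ([column, row] in pixels, amid what is visible of it).
- ctrl.cut_out(query, camera): "region" (420x560 bool, what is visible of it) and "at" ([column, row] in pixels, amid what is visible of it).
- ctrl.spot_point(query, camera): "at" ([column, row] in pixels: a listed point, or the origin of a listed thing).
The state is a dict: "time_s": time; "joints": joint angles; "dq": joint speeds; "joint_torque": joint torques, N m; "eef_pos": TCP position; "tcp_rot": TCP orientation; "wrist_force": force on the tool from outside, world axes, zero at the start; "wrist_torque": the same for the moment, N m; "width": opening from 0.0 (shut) to 1.0 (fully open); "grip_force": force on a finger pad.
Only numpy, scipy, OpenCV 4.12 (cv2) and the standard library are available. Lean on these libraries where they do the work, as an engineer would, in place of code of your own. Each camera call takes 0.05 s, during which the arm holds its last target. There are 200 camera calls.

## Working session

There is one attempt and no reset: what is moved stays moved. The work goes in short steps, Python scripts to look and compute and a shell command to move; the robot and the scene stay as the last step left them, time stands still between calls to the robot, and variables do not carry over. Pictures are saved under pics/ and viewed, at most 10 in all, crops included, and the job is handed in when it is done.

```bash
mkdir -p pics; cat > h.py <<'E'
import numpy as np, cv2
from bench import ctrl
def deproj(cam, depth, px, K=None):
    k=K or ctrl.get_calibration(cam); f=210/np.tan(np.radians(k["vfov"]/2))
    u,v=px; d=depth[int(round(v)),int(round(u))]
    return deproj_d(cam,d,px,k)
def deproj_d(cam,d,px,k=None):
    k=k or ctrl.get_calibration(cam); f=210/np.tan(np.radians(k["vfov"]/2))
    x=(px[0]-k["cx"])/f; y=(px[1]-k["cy"])/f
    if cam=="wrist":
        r=np.hypot(x,y); s=np.tan(r)/r if r>1e-9 else 1; x*=s;y*=s
    p=np.array([x*d,-y*d,-d,1])
    return (np.linalg.inv(k["camera_from_world"])@p)[:3]
def cloud(cam,depth,mask):
    vs,us=np.nonzero(mask&(depth>0)); 
    k=ctrl.get_calibration(cam); f=210/np.tan(np.radians(k["vfov"]/2))
    x=(us-k["cx"])/f; y=(vs-k["cy"])/f
    if cam=="wrist":
        r=np.hypot(x,y)+1e-9; s=np.tan(r)/r; x=x*s;y=y*s
    d=depth[vs,us]; p=np.stack([x*d,-y*d,-d,np.ones_like(d)])
    return (np.linalg.inv(k["camera_from_world"])@p)[:3].T
E
python3 - <<'E'
from h import *
np.set_printoptions(precision=3,suppress=True)
print(ctrl.read_state())
for c in ("side","top"):
    im,d=ctrl.get_image(c); cv2.imwrite(f"pics/{c}0.png",im); np.save(f"{c}0.npy",d)
    k=ctrl.get_calibration(c); print(c,k)
    for q in ("corker","bottle","knob","mallet","corked_bottle","pepper_mill"):
        for r in ctrl.cut_out(q,c)[:2]:
            P=cloud(c,d,r["region"])
            print(q,round(r["confidence"],2),r["at"],len(P), np.percentile(P,[2,50,98],axis=0).round(3).tolist() if len(P) else "")
    for q in("seat","knob","bottle","mallet"):
        print("pt",q,[(r["at"],round(r["confidence"],2)) for r in ctrl.spot_point(q,c)[:1]])
E
```

```text
{'time_s': 0.0, 'joints': array([ 1.245,  0.3  ,  1.522, -0.   ,  1.321, -0.067]), 'dq': array([-0.002, -0.001, -0.   , -0.   , -0.001,  0.001]), 'joint_torque': array([  0.   , -54.35 , -36.18 ,   0.   ,   0.004,  -0.   ]), 'eef_pos': array([0.141, 0.531, 0.239]), 'tcp_rot': array([[-0.967,  0.256, -0.   ],
       [ 0.256,  0.967, -0.001],
       [ 0.   , -0.001, -1.   ]]), 'wrist_force': array([ 0.493, -0.187,  0.524]), 'wrist_torque': array([-0.005, -0.006, -0.028]), 'grip_force': 0.0, 'width': 1.0046286951913188}
side {'vfov': 53.107880514041604, 'cx': 274.55638531925695, 'cy': 206.77713045956642, 'camera_from_world': array([[ 0.931, -0.364,  0.008, -0.46 ],
       [ 0.125,  0.342,  0.931, -0.243],
       [-0.342, -0.866,  0.364, -0.985],
       [ 0.   ,  0.   ,  0.   ,  1.   ]])}
corker 0.85 [262.8, 227.3] 1493 [[0.455, 0.033, 0.045], [0.5, 0.126, 0.069], [0.572, 0.204, 0.228]]
corker 0.53 [309.0, 285.5] 1732 [[0.442, -0.282, 0.043], [0.46, -0.271, 0.117], [0.53, -0.082, 0.202]]
bottle 0.74 [275.2, 232.8] 514 [[0.491, 0.039, 0.057], [0.51, 0.05, 0.099], [0.535, 0.077, 0.143]]
kn
[... 1254 characters left out ...]
0.51, 0.133, 0.228], [0.526, 0.153, 0.23]]
mallet 0.66 [155.8, 180.9] 717 [[0.57, 0.302, 0.041], [0.597, 0.326, 0.058], [0.631, 0.363, 0.139]]
mallet 0.64 [412.1, 241.1] 840 [[0.443, -0.266, 0.054], [0.465, -0.238, 0.18], [0.489, -0.226, 0.209]]
corked_bottle 0.71 [151.9, 235.4] 491 [[0.454, 0.316, 0.05], [0.476, 0.329, 0.103], [0.498, 0.353, 0.134]]
pepper_mill 0.85 [411.5, 242.3] 913 [[0.441, -0.27, 0.043], [0.464, -0.238, 0.178], [0.488, -0.226, 0.209]]
pepper_mill 0.67 [234.3, 214.3] 233 [[0.496, 0.116, 0.225], [0.51, 0.131, 0.228], [0.525, 0.147, 0.23]]
pt seat [([238.5, 219.2], 0.68)]
pt knob [([236.2, 214.6], 0.81)]
pt bottle [([268.4, 221.8], 0.89)]
pt mallet [([153.7, 180.0], 0.93)]
```

```bash
python3 - <<'E'
import cv2,numpy as np
a=cv2.imread("pics/top0.png")[140:290,110:330]; b=cv2.imread("pics/side0.png")[130:300,190:350]
a=cv2.resize(a,None,fx=2.6,fy=2.6,interpolation=2); b=cv2.resize(b,None,fx=1.3*1.7,fy=2.2)
w=max(a.shape[1],b.shape[1]); 
cv2.imwrite("pics/a.png",a)
from h import *
d=np.load("top0.npy")
for n,(lo,hi) in dict(plate=(0.0475,0.056),knob=(.222,.235),arm=(.175,.19),bm=(.138,.147)).items():
    P=cloud("top",d,np.ones_like(d,bool))
    m=(P[:,2]>lo)&(P[:,2]<hi)&(P[:,0]>.42)&(P[:,0]<.6)&(P[:,1]>.0)&(P[:,1]<.24)
    Q=P[m][:,:2].astype(np.float32); r=cv2.minAreaRect(Q); print(n,len(Q),r,np.median(P[m],0), cv2.minEnclosingCircle(Q))
P=cloud("top",d,np.ones_like(d,bool))
for nm,x,y,lo,hi in (("mal",.597,.326,.13,.146),("disc",.597,.326,.05,.065)):
    m=(P[:,2]>lo)&(P[:,2]<hi)&(np.hypot(P[:,0]-x,P[:,1]-y)<.06)
    print(nm,cv2.minEnclosingCircle(P[m][:,:2].astype(np.float32)),m.sum(),np.median(P[m],0))
E
```

```text
plate 2179 ((0.5220344662666321, 0.12709371745586395), (0.14109468460083008, 0.18178825080394745), 4.041212558746338) [0.49593273 0.11631072 0.05145184] ((0.5104131102561951, 0.12621143460273743), 0.10656334459781647)
knob 268 ((0.5097929835319519, 0.1321607232093811), (0.03555748611688614, 0.033764537423849106), 1.047363519668579) [0.50959443 0.13139558 0.22799341] ((0.5100118517875671, 0.1321960687637329), 0.018321681767702103)
arm 642 ((0.5079980492591858, 0.16216740012168884), (0.04203646257519722, 0.09618818014860153), 4.0124430656433105) [0.50420414 0.17421637 0.18217046] ((0.5076031684875488, 0.16219110786914825), 0.05053388327360153)
bm 98 ((0.5135279297828674, 0.06682345271110535), (0.02945093624293804, 0.03084227815270424), 44.814292907714844) [0.51202935 0.06725879 0.14128217] ((0.513472855091095, 0.06693242490291595), 0.01600615307688713)
mal ((0.6021576523780823, 0.3331814706325531), 0.013636336661875248) 122 [0.60179061 0.33173521 0.13657871]
disc ((0.6023297309875488, 0.3332000970840454), 0.03496791422367096) 477 [0.59449152 0.32455448 0.056586  ]
```

View pics/a.png

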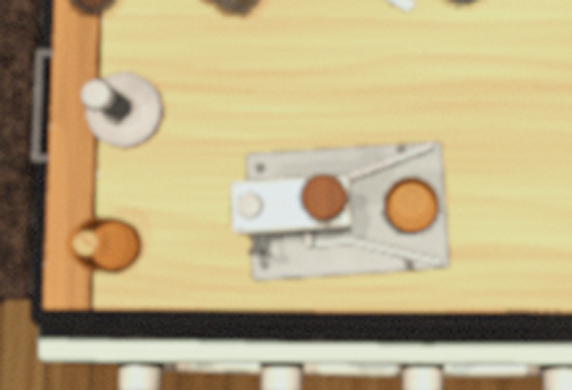

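View pics/side0.png

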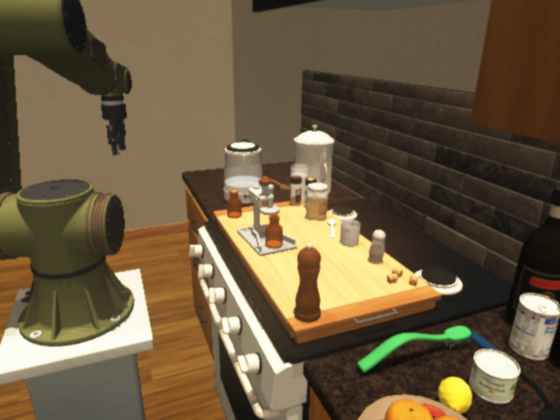

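The top view shows the corker's front facing −y (yaw about 94°). The bottle is in front of it at crop pixel (410,205), and the mallet stands far left at (122,110). I'll push the bottle first, with the fingers closed and leaning back.

```bash
cat >> h.py <<'E'
from scipy.spatial.transform import Rotation as Ro
np.set_printoptions(precision=4,suppress=True)
U=np.array([-0.0705,0.9975,0]); AX=np.array([0.510,0.132,0])
def lean(L,y=(0.9975,0.0705,0)):
    L=np.radians(L); y=np.array(y); f=np.cross([0,0,1],y); z=f*np.sin(L)+np.array([0,0,-np.cos(L)])
    return np.column_stack([np.cross(y,z),y,z])
def delta(p,R=None):
    s=ctrl.read_state(); R0=s["tcp_rot"]; R=R0 if R is None else R
    t=R0.T@(np.array(p)-s["eef_pos"]); w=Ro.from_matrix(R0.T@R).as_rotvec()
    print("travel",t/.75,"rot",w/(np.pi/2),"mm",np.linalg.norm(t)*1e3,"deg",np.degrees(np.linalg.norm(w)))
E
python3 - <<'E'
from h import *
print(lean(40)); delta([.2,.5,.33]); delta([.53,-.05,.32],lean(0)); delta([.53,-.05,.32],lean(40))
E
```

```text
[[-0.054   0.9975 -0.0453]
 [ 0.7641  0.0705  0.6412]
 [ 0.6428  0.     -0.766 ]]
travel [-0.0872 -0.0206 -0.121 ] rot [0. 0. 0.] mm 112.8816541717161 deg 0.0
travel [-0.7002 -0.6169 -0.1076] rot [-0.      0.      0.7903] mm 704.5332432496831 deg 71.12939479463056
travel [-0.7002 -0.6169 -0.1076] rot [-0.2753  0.385   0.7563] mm 704.5332432496831 deg 80.29265144955625
```

```bash
python3 -m pendant '{"delta_rot":[[0,0,0],[0,0,0],[0,0,0.05],[0,0,0.12],[0,0,0.2],[0,0,0.28],[0,0,0.36],[0,0,0.44],[0,0,0.5],[0,0,0.5]],"travel":[[0,0,-0.06],[-0.02,-0.02,-0.108],[-0.07,-0.06,-0.108],[-0.12,-0.105,-0.108],[-0.17,-0.15,-0.108],[-0.22,-0.195,-0.108],[-0.27,-0.24,-0.108],[-0.32,-0.285,-0.108],[-0.36,-0.32,-0.108],[-0.36,-0.32,-0.108]],"jaw":[-1,-1,-1,-1,-1,-1,-1,-1,-1,-1]}' 30; python3 - <<'E'
from h import *
delta([.53,-.05,.32],lean(0)); delta([.53,-.05,.32],lean(40))
E
```

```text
time_s: 2.1
eef_pos: [0.3422, 0.2274, 0.3205]
tcp_rot: [[-0.495, 0.869, 0.001], [0.869, 0.495, -0.0], [-0.001, 0.001, -1.0]]
wrist_force: [-0.4, 0.9, -0.3]
width: 0.0
grip_force: 0.0
travel [-0.4453  0.0343  0.001 ] rot [0.0005 0.0003 0.285 ] mm 334.93354818352424 deg 25.65025045031925
travel [-0.4453  0.0343  0.001 ] rot [-0.099   0.4372  0.2734] mm 334.93354818352424 deg 47.25775333795286
```

```bash
python3 -m pendant '{"delta_rot":[[-0.01,0.04,0.03],[-0.02,0.09,0.05],[-0.03,0.13,0.08],[-0.04,0.17,0.11],[-0.05,0.22,0.135],[-0.06,0.26,0.16],[-0.07,0.31,0.19],[-0.08,0.35,0.22],[-0.09,0.4,0.25],[-0.099,0.437,0.273]],"travel":[[-0.055,0,0],[-0.11,0,0],[-0.165,0.01,0],[-0.22,0.01,0],[-0.275,0.02,0],[-0.33,0.02,0],[-0.38,0.03,0],[-0.42,0.034,0],[-0.445,0.034,0],[-0.445,0.034,0]],"jaw":[-1,-1,-1,-1,-1,-1,-1,-1,-1,-1]}'; python3 - <<'E'
from h import *
print(ctrl.read_state()["joints"])
im,d=ctrl.get_image("wrist"); cv2.imwrite("pics/w1.png",im)
R=lean(40)
# tip-centre = tcp+8mm*z ; front corner = tip - ? forward side 11mm
f=R[:,0]*np.sign(R[:,0]@U)
def tcp(dist,zc): # front corner dist before axis along U, at height zc
    return AX-U*dist+np.array([0,0,zc])-f*.011-R[:,2]*.008
for D in (.13,.105,.03,.025): print(D,tcp(D,.086))
delta(tcp(.12,.086),R)
delta(tcp(.12,.086)+[0,0,.1],R)
E
```

```text
time_s: 3.1
eef_pos: [0.5311, -0.0466, 0.3194]
tcp_rot: [[-0.057, 0.997, -0.051], [0.762, 0.077, 0.643], [0.645, -0.002, -0.764]]
wrist_force: [0.1, 0.6, 0.5]
width: -0.004
grip_force: 0.0
[-0.4145  0.3471  1.4027  0.6141  1.7367 -0.4945]
0.13 [ 0.5201 -0.0112  0.0851]
0.105 [0.5184 0.0137 0.0851]
0.03 [0.5131 0.0885 0.0851]
0.025 [0.5127 0.0935 0.0851]
travel [-0.1557 -0.0088  0.2767] rot [-0.0038 -0.0046  0.0001] mm 238.21721268716954 deg 0.5373675388216299
travel [-0.0693 -0.0094  0.1752] rot [-0.0038 -0.0046  0.0001] mm 141.4607101380344 deg 0.5373675388216299
```

```bash
python3 -m pendant '{"delta_rot":[[0,0,0],[0,0,0],[0,0,0],[0,0,0],[0,0,0],[0,0,0],[0,0,0],[0,0,0],[-0.004,-0.004,0],[-0.004,-0.004,0]],"travel":[[-0.02,0,0.04],[-0.04,0,0.08],[-0.06,-0.004,0.12],[-0.09,-0.006,0.16],[-0.11,-0.006,0.2],[-0.13,-0.008,0.23],[-0.145,-0.008,0.26],[-0.156,-0.009,0.277],[-0.156,-0.009,0.277],[-0.156,-0.009,0.277]],"jaw":[-1,-1,-1,-1,-1,-1,-1,-1,-1,-1]}'; python3 - <<'E'
from h import *
R=lean(40); f=R[:,0]*np.sign(R[:,0]@U)
for D in (.09,.035,.025): delta(AX-U*D+np.array([0,0,.086])-f*.011-R[:,2]*.008,R)
im,d=ctrl.get_image("top"); cv2.imwrite("pics/t2.png",cv2.resize(im[140:300,150:350],None,fx=3,fy=3))
print(ctrl.spot_point("bottle","top")[:1])
E
```

```text
time_s: 4.15
eef_pos: [0.5202, -0.0018, 0.0868]
tcp_rot: [[-0.062, 0.997, -0.044], [0.768, 0.076, 0.636], [0.637, 0.006, -0.771]]
wrist_force: [-0.7, -0.4, 0.2]
width: -0.0
grip_force: 0.0
travel [ 0.03   -0.0007  0.0279] rot [0.0004 0.0045 0.005 ] mm 30.706003708340234 deg 0.6115868130945206
travel [ 0.0865 -0.0003  0.0746] rot [0.0004 0.0045 0.005 ] mm 85.66700380884446 deg 0.6115868130945206
travel [ 0.0968 -0.0002  0.0831] rot [0.0004 0.0045 0.005 ] mm 95.66464944516349 deg 0.6115868130945206
[{'at': [267.6, 217.5], 'confidence': 0.63}]
```

View pics/t2.png

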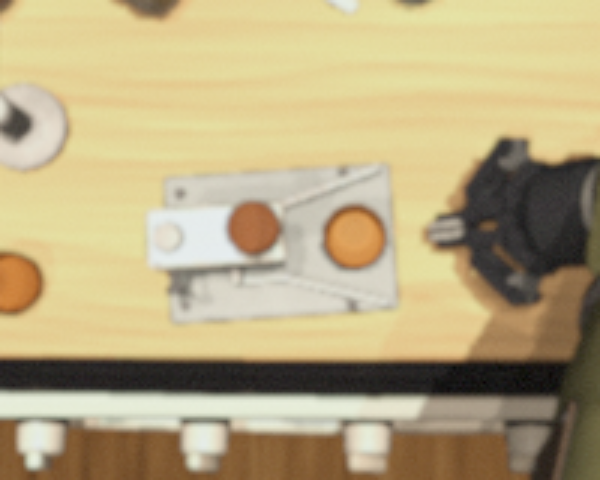

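The closed fingers at crop pixel (440,232) line up with the bottle at (355,237). I'll push.

```bash
python3 -m pendant '{"delta_rot":[[0,0.004,0.005],[0,0.004,0.005],[0,0.004,0.005],[0,0.004,0.005],[0,0.004,0.005],[0,0.004,0.005],[0,0.004,0.005],[0,0.004,0.005],[0,0.004,0.005],[0,0.004,0.005]],"travel":[[0.01,0,0.0105],[0.02,0,0.019],[0.029,0,0.0265],[0.036,0,0.0325],[0.043,0,0.0385],[0.05,0,0.0445],[0.057,0,0.05],[0.064,0,0.056],[0.072,0,0.0625],[0.08,0,0.0695]],"jaw":[-1,-1,-1,-1,-1,-1,-1,-1,-1,-1]}'; python3 - <<'E'
from h import *
R=lean(40); f=R[:,0]*np.sign(R[:,0]@U)
for D in (.03,.025,.022): delta(AX-U*D+np.array([0,0,.086])-f*.011-R[:,2]*.008,R)
E
```

```text
time_s: 5.25
eef_pos: [0.5138, 0.0779, 0.0841]
tcp_rot: [[-0.053, 0.998, -0.045], [0.764, 0.069, 0.641], [0.643, -0.001, -0.766]]
wrist_force: [0.7, -0.7, 0.1]
width: -0.004
grip_force: 0.2
travel [0.0117 0.     0.0081] rot [ 0.0001 -0.     -0.0009] mm 10.682404171874248 deg 0.07865204101053053
travel [0.0168 0.     0.0124] rot [ 0.0001 -0.     -0.0009] mm 15.668505844286088 deg 0.07865204101053053
travel [0.0199 0.     0.015 ] rot [ 0.0001 -0.     -0.0009] mm 18.663721528492605 deg 0.07865204101053053
```

```bash
python3 -m pendant '{"delta_rot":[[0,0,0],[0,0,0],[0,0,0],[0,0,0],[0,0,0],[0,0,0],[0,0,0],[0,0,0],[0,0,0],[0,0,0]],"travel":[[0.002,0,0.0015],[0.004,0,0.003],[0.006,0,0.0045],[0.008,0,0.006],[0.01,0,0.007],[0.012,0,0.0085],[0.0135,0,0.0095],[0.015,0,0.011],[0.016,0,0.0115],[0.016,0,0.0115]],"jaw":[-1,-1,-1,-1,-1,-1,-1,-1,-1,-1]}'; python3 - <<'E'
from h import *
im,d=ctrl.get_image("wrist"); cv2.imwrite("pics/w3.png",im)
im,d=ctrl.get_image("side"); cv2.imwrite("pics/s3.png",cv2.resize(im[160:270,210:330],None,fx=5,fy=5,interpolation=2))
E
```

```text
time_s: 6.25
eef_pos: [0.5128, 0.0921, 0.0852]
tcp_rot: [[-0.053, 0.998, -0.045], [0.764, 0.07, 0.641], [0.643, -0.001, -0.766]]
wrist_force: [-0.2, -0.1, -0.4]
width: -0.003
grip_force: 0.0
```

View pics/s3.png

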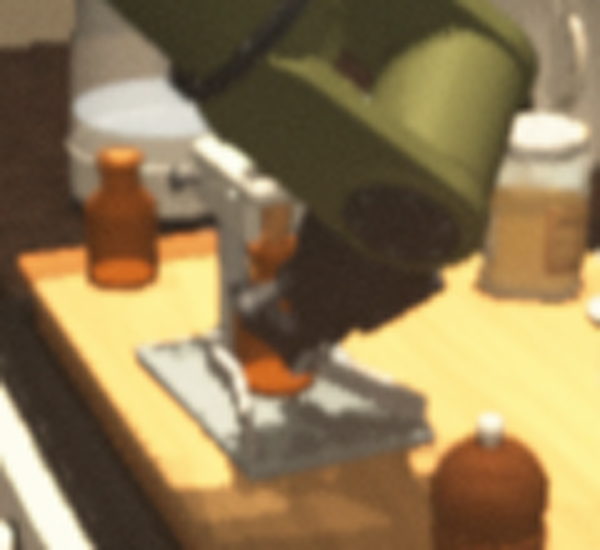

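The bottle stands upright, close to the back stop, with its mouth near (270,250) under the jaws. I'll push on gently until the wrist force shows it is against the stop.

```bash
python3 -m pendant '{"delta_rot":[[0,0,0],[0,0,0],[0,0,0],[0,0,0],[0,0,0],[0,0,0],[0,0,0],[0,0,0],[0,0,0],[0,0,0]],"travel":[[0.0004,0,0.0003],[0.0008,0,0.0007],[0.0012,0,0.001],[0.0016,0,0.0013],[0.002,0,0.0016],[0.0022,0,0.0018],[0.0022,0,0.0018],[0.0022,0,0.0018],[0.0022,0,0.0018],[0.0022,0,0.0018]],"jaw":[-1,-1,-1,-1,-1,-1,-1,-1,-1,-1]}'
```

```text
time_s: 7.35
eef_pos: [0.5126, 0.0942, 0.0852]
tcp_rot: [[-0.053, 0.998, -0.045], [0.764, 0.069, 0.641], [0.643, -0.001, -0.766]]
wrist_force: [0.4, 0.1, -0.8]
width: -0.002
grip_force: 0.0
```

```bash
python3 -m pendant '{"delta_rot":[[0,0,0],[0,0,0],[0,0,0],[0,0,0],[0,0,0],[0,0,0],[0,0,0],[0,0,0],[0,0,0],[0,0,0]],"travel":[[0.0003,0,0.0002],[0.0006,0,0.0005],[0.0009,0,0.0007],[0.0012,0,0.001],[0.0015,0,0.0012],[0.0018,0,0.0015],[0.0021,0,0.0017],[0.0024,0,0.002],[0.0026,0,0.0022],[0.0026,0,0.0022]],"jaw":[-1,-1,-1,-1,-1,-1,-1,-1,-1,-1]}'; python3 - <<'E'
from h import *
im,d=ctrl.get_image("side"); cv2.imwrite("pics/s4.png",cv2.resize(im[160:270,210:330],None,fx=5,fy=5,interpolation=2))
for r in ctrl.cut_out("bottle","side")[:1]:
  P=cloud("side",d,r["region"]); print(r["at"],np.percentile(P,[2,50,98],axis=0))
  Q=P[P[:,2]<.1]; C=np.median(Q,0); print(C)
E
```

```text
time_s: 8.35
eef_pos: [0.513, 0.0958, 0.0855]
tcp_rot: [[-0.053, 0.998, -0.043], [0.765, 0.068, 0.64], [0.642, 0.001, -0.767]]
wrist_force: [1.2, -10.8, 3.2]
width: -0.002
grip_force: 5.4
[263.3, 231.0] [[0.4783 0.0391 0.0526]
 [0.4983 0.1153 0.0771]
 [0.5177 0.1455 0.1476]]
[0.4955 0.1117 0.0703]
```

The −10.8 N reading shows the bottle is firm against the stop. I'll retreat and then move toward the mallet.

```bash
python3 -m pendant '{"delta_rot":[[0,0,0],[0,0,0],[0,0,0],[0,0,0],[0,0,0],[0,0,0],[0,0,0],[0,0,0],[0,0,0],[0,0,0]],"travel":[[-0.01,0,-0.008],[-0.025,0,-0.021],[-0.045,0,-0.038],[-0.065,0,-0.055],[-0.09,0,-0.075],[-0.08,0,-0.12],[-0.06,0,-0.165],[-0.03,0,-0.21],[0,0,-0.255],[0.03,0,-0.3]],"jaw":[-1,-1,-1,-1,-1,-1,-1,-1,-1,1]}'; python3 - <<'E'
from h import *
d0=np.load("top0.npy"); P=cloud("top",d0,d0>0); q=(P-AX)[:,:2]@np.c_[U[:2],[U[1],-U[0]]]
for a in range(-20,75,10):
    m=(q[:,0]>a/1e3)&(q[:,0]<(a+10)/1e3)&(abs(q[:,1])<.04); print(a,P[m,2].max().round(3),end="; ")
im,d=ctrl.get_image("side"); cv2.imwrite("pics/s5.png",cv2.resize(im[165:265,220:320],None,fx=6,fy=6,interpolation=2))
for r in ctrl.cut_out("bottle","side")[:1]:
  P=cloud("side",d,r["region"]); print(r["at"],np.percentile(P,[2,50,98],axis=0))
print()
delta([.602,.333,.22],lean(0)); delta([.602,.333,.22],lean(0,(0.85,0.53,0))); print(ctrl.read_state()["joints"])
E
```

```text
time_s: 9.45
eef_pos: [0.521, -0.0315, 0.2736]
tcp_rot: [[-0.052, 0.998, -0.045], [0.764, 0.069, 0.641], [0.643, -0.001, -0.766]]
wrist_force: [0.8, 1.0, -0.1]
width: 0.16
grip_force: 0.0
-20 0.23; -10 0.23; 0 0.231; 10 0.23; 20 0.186; 30 0.186; 40 0.185; 50 0.194; 60 0.192; 70 0.189; [261.2, 223.7] [[0.4872 0.1037 0.0555]
 [0.5057 0.1145 0.0984]
 [0.5732 0.2535 0.1428]]

travel [0.3181 0.1388 0.3653] rot [ 0.0044 -0.4423  0.0003] mm 377.9122139658122 deg 39.8106494155135
travel [0.3181 0.1388 0.3653] rot [ 0.112  -0.4323 -0.2971] mm 377.9122139658122 deg 48.27238807780926
[-0.3972  0.3413  1.5072  0.613   1.6325 -0.5375]
```

View pics/s5.png

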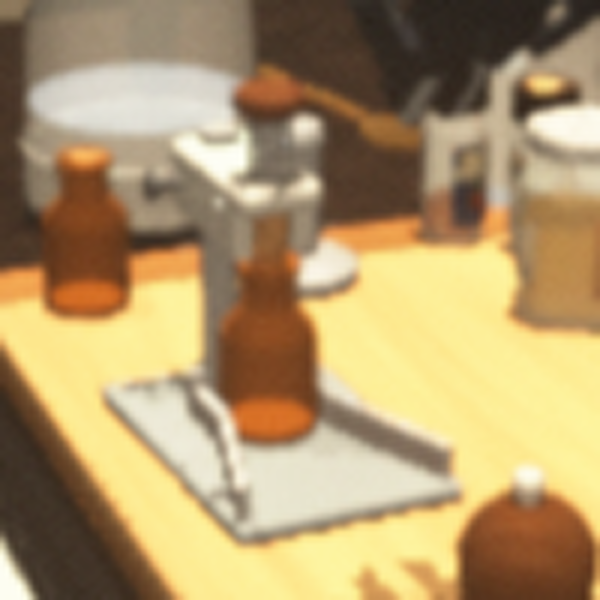

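The bottle is upright under the cork, at about (265,340), with its mouth right below the cork at (270,235). Next is the mallet.

```bash
python3 - <<'E'
from h import *
R=lean(0,(0.9,0.436,0)); delta([.54,.02,.33],R); delta([.602,.333,.27],R)
E
```

```text
travel [ 0.097   0.0286 -0.0109] rot [ 0.0885 -0.436  -0.2321] mm 76.31064662726817 deg 45.16466887117916
travel [0.3608 0.1392 0.3141] rot [ 0.0885 -0.436  -0.2321] mm 373.6538615580348 deg 45.16466887117916
```

```bash
python3 -m pendant '{"delta_rot":[[0.01,-0.05,-0.03],[0.02,-0.1,-0.06],[0.03,-0.15,-0.08],[0.04,-0.2,-0.11],[0.05,-0.25,-0.135],[0.06,-0.3,-0.16],[0.07,-0.35,-0.19],[0.08,-0.4,-0.21],[0.088,-0.436,-0.232],[0.088,-0.436,-0.232]],"travel":[[0.05,0.015,-0.005],[0.097,0.028,-0.011],[0.13,0.045,0.03],[0.165,0.055,0.07],[0.2,0.07,0.115],[0.235,0.085,0.16],[0.27,0.1,0.2],[0.305,0.115,0.245],[0.335,0.13,0.285],[0.361,0.139,0.314]],"jaw":[1,1,1,1,1,1,1,1,1,1]}'; python3 - <<'E'
from h import *
im,d=ctrl.get_image("wrist"); cv2.imwrite("pics/w6.png",im); np.save("w6.npy",d)
P=cloud("wrist",d,d>0)
for n,lo,hi in(("top",.13,.145),("disc",.049,.062)):
    m=(P[:,2]>lo)&(P[:,2]<hi)&(np.hypot(P[:,0]-.602,P[:,1]-.333)<.055)
    print(n,m.sum(), cv2.minEnclosingCircle(P[m][:,:2].astype(np.float32)) if m.sum() else 0,P[m,2].mean())
r=ctrl.spot_point("mallet","wrist")[:1]; print(r)
if r: print(deproj("wrist",d,r[0]["at"]))
R=lean(0,(0.9,0.436,0)); delta([.602,.333,.091],R)
E
```

```text
time_s: 10.55
eef_pos: [0.6001, 0.3371, 0.2633]
tcp_rot: [[-0.44, 0.898, -0.009], [0.898, 0.44, -0.0], [0.004, -0.008, -1.0]]
wrist_force: [-0.0, -0.2, 0.9]
width: 0.999
grip_force: 0.0
top 761 ((0.603235125541687, 0.3365696668624878), 0.013937557116150856) 0.13535515323869468
disc 2147 ((0.6031025648117065, 0.3368132710456848), 0.035130489617586136) 0.055408743304648594
[{'at': [281.2, 197.5], 'confidence': 0.81}]
[0.5978 0.3445 0.1352]
travel [-0.008   0.0018  0.2287] rot [-0.0057 -0.0037  0.0026] mm 171.64772485159767 deg 0.6526807667515581
```

```bash
python3 - <<'E'
from h import *
R=lean(0,(0.9,0.436,0)); delta([.6028,.3355,.091],R)
E
```

```text
travel [-0.0055  0.0043  0.2287] rot [-0.0057 -0.0037  0.0026] mm 171.61067589316696 deg 0.6526807667515581
```

```bash
python3 -m pendant '{"delta_rot":[[-0.005,-0.003,0.002],[-0.005,-0.003,0.002],[-0.005,-0.003,0.002],[-0.005,-0.003,0.002],[-0.005,-0.003,0.002],[-0.005,-0.003,0.002],[-0.005,-0.003,0.002],[-0.005,-0.003,0.002],[-0.005,-0.003,0.002],[-0.005,-0.003,0.002]],"travel":[[-0.005,0.004,0.03],[-0.005,0.004,0.07],[-0.005,0.004,0.11],[-0.005,0.004,0.14],[-0.005,0.004,0.17],[-0.005,0.004,0.19],[-0.005,0.004,0.21],[-0.005,0.004,0.223],[-0.005,0.004,0.223],[-0.005,0.004,0.223]],"jaw":[1,1,1,1,1,1,1,1,1,1]}'; python3 - <<'E'
from h import *
R=lean(0,(0.9,0.436,0)); delta([.6028,.3355,.091],R)
E
```

```text
time_s: 11.65
eef_pos: [0.604, 0.3333, 0.099]
tcp_rot: [[-0.433, 0.901, 0.003], [0.901, 0.433, 0.003], [0.001, 0.004, -1.0]]
wrist_force: [0.5, 0.0, 0.5]
width: 1.001
grip_force: 0.0
travel [ 0.0034 -0.0002  0.0107] rot [ 0.0024 -0.0007 -0.0018] mm 8.384984233481337 deg 0.27831144691580184
```

```bash
python3 -m pendant '{"delta_rot":[[0,0,0],[0,0,0],[0,0,0],[0,0,0],[0,0,0],[0,0,0],[0,0,0],[0,0,0],[0,0,0],[0,0,0]],"travel":[[0.002,0,0.005],[0.003,0,0.008],[0.003,0,0.008],[0.003,0,0.008],[0.003,0,0.008],[0.003,0,0.008],[0.003,0,0.008],[0.003,0,0.008],[0.003,0,0.008],[0.003,0,0.008]],"jaw":[1,1,-1,-1,-1,-1,-1,-1,-1,-1]}' 100; python3 - <<'E'
from h import *
delta([.602,.335,.31],lean(0,(0.9,0.436,0)))
E
```

```text
time_s: 12.65
eef_pos: [0.603, 0.3353, 0.0927]
tcp_rot: [[-0.433, 0.901, 0.003], [0.901, 0.433, 0.003], [0.001, 0.004, -1.0]]
wrist_force: [1.5, 0.2, 3.6]
width: 0.268
grip_force: 97.8
travel [ 0.0005 -0.0003 -0.2897] rot [ 0.0025 -0.0007 -0.0018] mm 217.29170148429267 deg 0.27936721180115354
```

```bash
python3 - <<'E'
from h import *
delta([.603,.335,.25]);delta([.51,.132,.315])
E
```

```text
travel [-0.0002  0.0006 -0.2097] rot [0. 0. 0.] mm 157.28957919505208 deg 0.0
travel [-0.1903 -0.2281 -0.2975] rot [0. 0. 0.] mm 315.28112125619543 deg 0.0
```

```bash
python3 -m pendant '{"delta_rot":[[0,0,0],[0,0,0],[0,0,0],[0,0,0],[0,0,0],[0,0,0],[0,0,0],[0,0,0],[0,0,0],[0,0,0]],"travel":[[0,0,-0.05],[0,0,-0.11],[0,0,-0.17],[-0.01,-0.012,-0.23],[-0.04,-0.048,-0.28],[-0.075,-0.09,-0.3],[-0.115,-0.138,-0.3],[-0.15,-0.18,-0.3],[-0.175,-0.21,-0.3],[-0.19,-0.228,-0.3]],"jaw":[-1,-1,-1,-1,-1,-1,-1,-1,-1,-1]}'; python3 - <<'E'
from h import *
for i in range(2): im,d=ctrl.get_image("side")
cv2.imwrite("pics/s7.png",cv2.resize(im[135:265,200:330],None,fx=4.5,fy=4.5,interpolation=2))
for r in ctrl.cut_out("mallet","side")[:1]: P=cloud("side",d,r["region"]); print(r["confidence"],r["at"],np.percentile(P,[2,50,98],axis=0))
print(ctrl.read_state()["eef_pos"],ctrl.read_state()["wrist_force"]); delta([.51,.132,.315],lean(0,(0.9,0.436,0)))
E
```

```text
time_s: 13.65
eef_pos: [0.5087, 0.1303, 0.3161]
tcp_rot: [[-0.432, 0.902, 0.001], [0.902, 0.432, 0.002], [0.001, 0.001, -1.0]]
wrist_force: [0.0, -0.1, -4.1]
width: 0.271
grip_force: 99.2
0.83 [265.9, 159.5] [[0.477  0.092  0.2684]
 [0.5075 0.114  0.2842]
 [0.5319 0.1355 0.3605]]
[0.5095 0.1316 0.3163] [-0.4149 -0.1027 -3.4362]
travel [0.0003 0.0008 0.0017] rot [ 0.0013 -0.0009 -0.0026] mm 1.4130909335549324 deg 0.2727187601197681
```

View pics/s7.png

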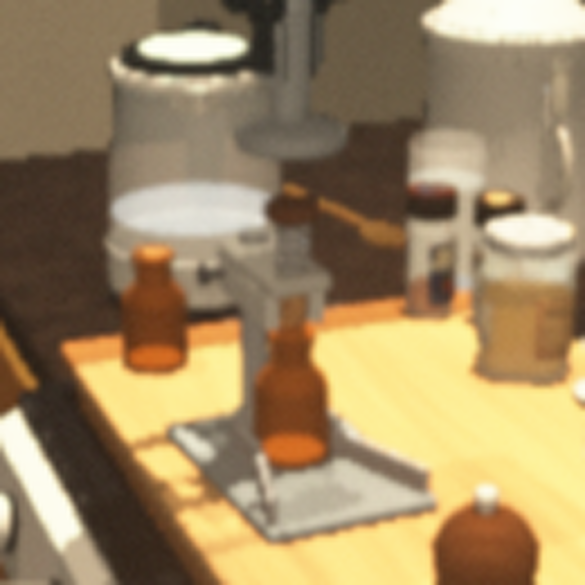

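The mallet disc at (290,130) hangs centred over the knob at (290,205), with a gap of about 36 mm. First blow.

```bash
python3 -m pendant '{"delta_rot":[[0,0,0],[0,0,0],[0,0,0],[0,0,0],[0,0,0],[0,0,0],[0,0,0],[0,0,0],[0,0,0],[0,0,0]],"travel":[[0,0.001,0],[0,0.001,0.02],[0,0.001,0.043],[0,0.001,0.066],[0,0.001,0.03],[0,0.001,0.01],[0,0.001,0.01],[0,0.001,0.01],[0,0.001,0.01],[0,0.001,0.01]],"jaw":[-1,-1,-1,-1,-1,-1,-1,-1,-1,-1]}' 120; python3 - <<'E'
from h import *
im,d=ctrl.get_image("side"); cv2.imwrite("pics/s8.png",cv2.resize(im[135:265,200:330],None,fx=4.5,fy=4.5,interpolation=2))
print(ctrl.read_state()["eef_pos"],ctrl.read_state()["wrist_force"])
for q in ("knob","cork"):
  for r in ctrl.spot_point(q,"side")[:1]: print(q,r)
for f in ("s7","s8"): 0
P=cloud("side",d,d>0); m=(np.hypot(P[:,0]-.51,P[:,1]-.132)<.021)&(P[:,2]>.19)&(P[:,2]<.24); print(m.sum(),np.percentile(P[m,2],[50,95,99,100]) if m.sum() else 0)
E
```

```text
time_s: 14.8
eef_pos: [0.5104, 0.1326, 0.3081]
tcp_rot: [[-0.434, 0.901, 0.001], [0.901, 0.434, 0.002], [0.002, 0.001, -1.0]]
wrist_force: [0.0, 0.4, -4.0]
width: 0.266
grip_force: 118.1
[0.5105 0.1326 0.3084] [-0.8255 -0.2208 -4.4718]
knob {'at': [262.5, 181.0], 'confidence': 0.63}Traceback (most recent call last):
  File "<stdin>", line 5, in <module>
ValueError: it knows: bottle, corked_bottle, corker, cover_board, knob, mallet, pepper_mill, seat
```

View pics/s8.png

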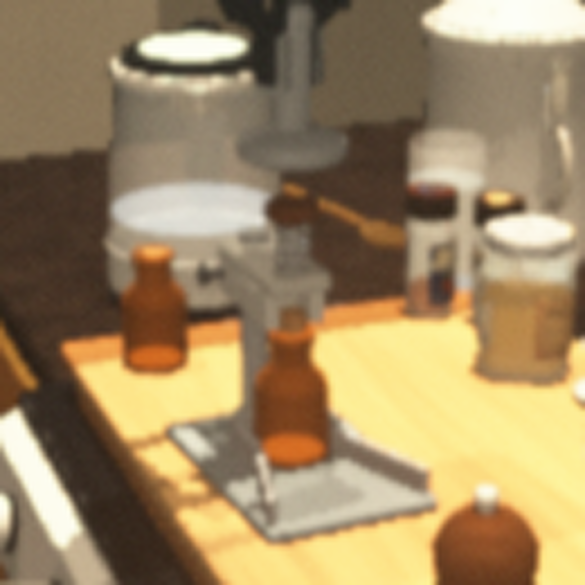

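The cork dropped by roughly 10 mm: its top is now at about (292,310), where it was about 295. Second blow, deeper.

```bash
python3 -m pendant '{"delta_rot":[[0,0,0],[0,0,0],[0,0,0],[0,0,0],[0,0,0],[0,0,0],[0,0,0],[0,0,0],[0,0,0],[0,0,0]],"travel":[[0,0,0],[0,0,0.02],[0,0,0.046],[0,0,0.073],[0,0,0.04],[0,0,0.01],[0,0,0],[0,0,0],[0,0,0],[0,0,0]],"jaw":[-1,-1,-1,-1,-1,-1,-1,-1,-1,-1]}'; python3 - <<'E'
from h import *
im,d=ctrl.get_image("side"); cv2.imwrite("pics/s9.png",im)
print(ctrl.read_state()["eef_pos"],ctrl.read_state()["wrist_force"])
a=cv2.imread("pics/s9.png"); 
c=im[190:225,250:285]; cv2.imwrite("pics/s9c.png",cv2.resize(c,(560,560),interpolation=2))
P=cloud("side",d,d>0); m=(np.hypot(P[:,0]-.51,P[:,1]-.132)<.04)&(P[:,2]>.235); print("face",np.percentile(P[m,2],[0,1,5]))
E
```

```text
time_s: 15.9
eef_pos: [0.5103, 0.1325, 0.3079]
tcp_rot: [[-0.433, 0.901, 0.0], [0.901, 0.433, 0.002], [0.002, 0.001, -1.0]]
wrist_force: [0.5, 0.3, -4.2]
width: 0.262
grip_force: 118.4
[0.5104 0.1325 0.3081] [-0.4052 -0.3989 -4.4004]
face [0.258  0.2617 0.2696]
```

View pics/s9c.png

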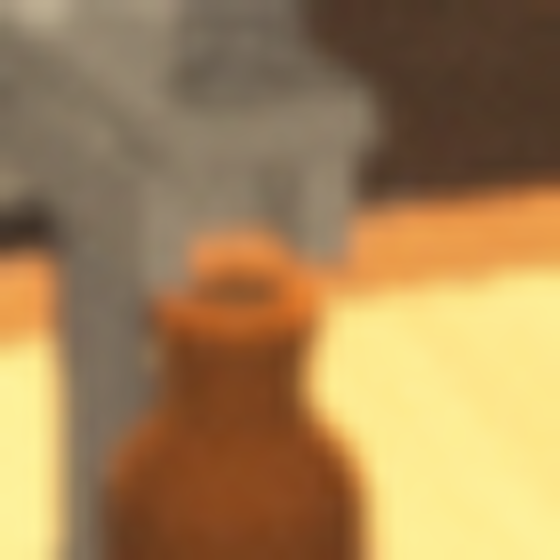

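The cork still stands a few mm proud: its top is at (240,240) and the mouth rim at (240,300). Third blow.

```bash
python3 -m pendant '{"delta_rot":[[0,0,0],[0,0,0],[0,0,0],[0,0,0],[0,0,0],[0,0,0],[0,0,0],[0,0,0],[0,0,0],[0,0,0]],"travel":[[0,0,0],[0,0,0.02],[0,0,0.049],[0,0,0.079],[0,0,0.04],[0,0,0.01],[0,0,0],[0,0,0],[0,0,0],[0,0,0]],"jaw":[-1,-1,-1,-1,-1,-1,-1,-1,-1,-1]}'; python3 - <<'E'
from h import *
im,d=ctrl.get_image("side"); cv2.imwrite("pics/s10.png",im)
a=cv2.imread("pics/s9.png"); f=lambda i:cv2.resize(i[190:225,250:285],(390,390),interpolation=2)
cv2.imwrite("pics/s10c.png",np.hstack([f(a),f(im)]))
E
```

```text
time_s: 16.95
eef_pos: [0.5103, 0.1325, 0.3078]
tcp_rot: [[-0.434, 0.901, 0.0], [0.901, 0.434, 0.002], [0.002, 0.001, -1.0]]
wrist_force: [-0.4, 0.2, -3.7]
width: 0.267
grip_force: 120.5
```

View pics/s10c.png

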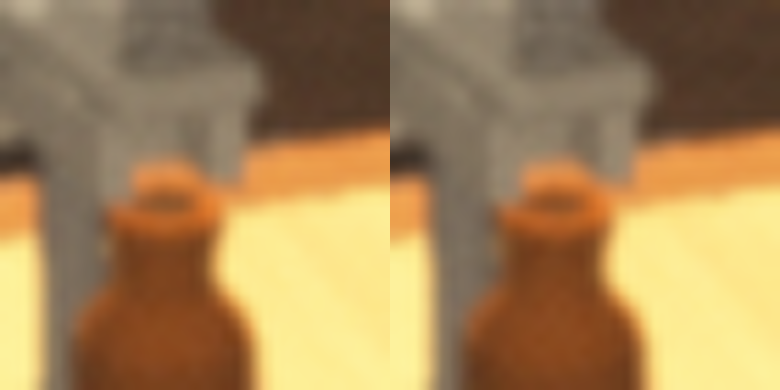

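```bash
python3 - <<'E'
from h import *
k=ctrl.get_calibration("side"); f=210/np.tan(np.radians(k["vfov"]/2))
def proj(p):
    c=k["camera_from_world"]@np.append(p,1); return k["cx"]+f*c[0]/-c[2], k["cy"]-f*c[1]/-c[2]
for z in (.142,.145,.151,.229): print(z,proj([.51,.132,z]),proj([.51-.34*.0103,.132-.92*.0103,z]))
ims={"s10":cv2.imread("pics/s10.png")[135:265,200:330],"s9":cv2.imread("pics/s9.png")[135:265,200:330]}
for n in("s8","s7"): ims[n]=cv2.resize(cv2.imread(f"pics/{n}.png"),(130,130),interpolation=cv2.INTER_AREA)
u=round(proj([.51,.132,.142])[0])-200
for n in ("s7","s8","s9","s10"):
    print(n,[(r+135,*ims[n][r,u-1:u+2].mean(0).astype(int)) for r in range(64,78)])
g=lambda n,s:np.float32(cv2.cvtColor(ims[n],6))[s]
s=(slice(0,37),slice(45,85))
for a,b in(("s8","s9"),("s9","s10")): print(a,b,cv2.phaseCorrelate(g(a,s),g(b,s)))
im,d=ctrl.get_image("side")
P=cloud("side",d,d>0)
m=(np.hypot(P[:,0]-.51,P[:,1]-.132)<.02)&(P[:,2]>.12)&(P[:,2]<.17)
for q in sorted(P[m].tolist(),key=lambda q:-q[2])[:40]: print(np.round(q,3).tolist(),end=" ")
print()
for n,(x,y) in dict(corked=(.476,.333)).items():
    m=(np.hypot(P[:,0]-x,P[:,1]-y)<.03)&(P[:,2]>.11); print(np.percentile(P[m,2],[90,99,100]))
E
```

```text
0.142 (np.float64(263.5891255466894), np.float64(207.50903800620878)) (np.float64(263.5703436103141), np.float64(208.78771209341176))
0.145 (np.float64(263.5879297712548), np.float64(206.5483508051595)) (np.float64(263.56912164529956), np.float64(207.82071883548102))
0.151 (np.float64(263.58553179999086), np.float64(204.62181825149773)) (np.float64(263.5666711032377), np.float64(205.8814999348239))
0.229 (np.float64(263.55355846785693), np.float64(178.93441067827246)) (np.float64(263.5339903110941), np.float64(180.01978925528132))
s7 [(199, np.int64(102), np.int64(125), np.int64(141)), (200, np.int64(87), np.int64(112), np.int64(134)), (201, np.int64(66), np.int64(98), np.int64(132)), (202, np.int64(54), np.int64(90), np.int64(131)), (203, np.int64(52), np.int64(89), np.int64(132)), (204, np.int64(52), np.int64(90), np.int64(134)), (205, np.int64(52), np.int64(90), np.int64(135)), (206, np.int64(50), np.int64(90), np.int64(137)), (207, np.int64(43), np.int64(81), np.int64(135)), (208, np.int64(34), np.int64(73), np.int64(132)), (209, np.int64(32), np.int64(72), np.int64(134)), (210, 
[... 2633 characters left out ...]
[0.491, 0.134, 0.164] [0.524, 0.132, 0.164] [0.499, 0.124, 0.163] [0.527, 0.123, 0.163] [0.491, 0.128, 0.163] [0.493, 0.122, 0.162] [0.498, 0.129, 0.162] [0.523, 0.139, 0.161] [0.526, 0.13, 0.161] [0.491, 0.126, 0.161] [0.499, 0.124, 0.16] [0.497, 0.126, 0.16] [0.524, 0.134, 0.16] [0.527, 0.125, 0.159] [0.522, 0.145, 0.159] [0.525, 0.127, 0.159] [0.496, 0.123, 0.158] [0.491, 0.134, 0.158] [0.494, 0.126, 0.157] [0.524, 0.142, 0.157] [0.492, 0.128, 0.157] [0.524, 0.125, 0.156] [0.514, 0.148, 0.156] [0.511, 0.149, 0.156] [0.522, 0.146, 0.156] [0.525, 0.136, 0.156] [0.52, 0.147, 0.156] [0.493, 0.123, 0.156] [0.517, 0.148, 0.156] [0.501, 0.128, 0.155] [0.529, 0.129, 0.155] 
[0.1325 0.1338 0.1344]
```

The rim is visible with a flat dark cork at its level. One more firm blow, reading the state at its bottom.

```bash
python3 -m pendant '{"delta_rot":[[0,0,0],[0,0,0],[0,0,0],[0,0,0],[0,0,0],[0,0,0],[0,0,0],[0,0,0],[0,0,0],[0,0,0]],"travel":[[0,0,0],[0,0,0],[0,0,0],[0,0,0],[0,0,0],[0,0,0],[0,0,0],[0,0,0.022],[0,0,0.052],[0,0,0.081]],"jaw":[-1,-1,-1,-1,-1,-1,-1,-1,-1,-1]}'; python3 -m pendant '{"delta_rot":[[0,0,0],[0,0,0],[0,0,0],[0,0,0],[0,0,0],[0,0,0],[0,0,0],[0,0,0],[0,0,0],[0,0,0]],"travel":[[0,0,-0.04],[0,0,-0.07],[0,0,-0.08],[0,0,-0.08],[0,0,-0.08],[0,0,-0.08],[0,0,-0.08],[0,0,-0.08],[0,0,-0.08],[0,0,-0.08]],"jaw":[-1,-1,-1,-1,-1,-1,-1,-1,-1,-1]}'; python3 - <<'E'
from h import *
im,d=ctrl.get_image("side"); cv2.imwrite("pics/s11.png",im)
for n in ("s9","s10","s11"):
    i=cv2.imread(f"pics/{n}.png"); print(n,[i[r,263:266].mean(0).astype(int).tolist() for r in range(203,212)])
E
```

```text
time_s: 18.05
eef_pos: [0.5111, 0.1327, 0.2483]
tcp_rot: [[-0.433, 0.901, 0.004], [0.901, 0.433, 0.003], [0.0, 0.005, -1.0]]
wrist_force: [1.0, -0.0, 3.0]
width: 0.268
grip_force: 121.1
time_s: 19.05
eef_pos: [0.5106, 0.1325, 0.3083]
tcp_rot: [[-0.433, 0.901, 0.002], [0.901, 0.433, 0.002], [0.001, 0.003, -1.0]]
wrist_force: [0.6, -0.1, -3.6]
width: 0.267
grip_force: 120.6
s9 [[102, 128, 151], [95, 135, 184], [81, 142, 218], [60, 125, 209], [48, 97, 165], [46, 89, 147], [42, 98, 180], [36, 93, 174], [31, 75, 141]]
s10 [[103, 129, 151], [94, 135, 184], [80, 143, 218], [60, 126, 213], [42, 94, 168], [40, 83, 147], [40, 95, 176], [36, 90, 173], [32, 75, 141]]
s11 [[100, 127, 150], [93, 135, 183], [80, 141, 217], [58, 124, 211], [44, 96, 170], [42, 85, 148], [39, 95, 176], [37, 91, 172], [33, 76, 142]]
```

The force at the bottom was only about the spring's 7 N, so the stop isn't confirmed. I'll strike deeper.

```bash
python3 -m pendant '{"delta_rot":[[0,0,0],[0,0,0],[0,0,0],[0,0,0],[0,0,0],[0,0,0],[0,0,0],[0,0,0],[0,0,0],[0,0,0]],"travel":[[0,0,0],[0,0,0],[0,0,0],[0,0,0],[0,0,0],[0,0,0],[0,0,0],[0,0,0.024],[0,0,0.055],[0,0,0.085]],"jaw":[-1,-1,-1,-1,-1,-1,-1,-1,-1,-1]}'; python3 -m pendant '{"delta_rot":[[0,0,0],[0,0,0],[0,0,0],[0,0,0],[0,0,0],[0,0,0],[0,0,0],[0,0,0],[0,0,0],[0,0,0]],"travel":[[0,0,-0.04],[0,0,-0.07],[0,0,-0.085],[0,0,-0.085],[0,0,-0.085],[0,0,-0.085],[0,0,-0.085],[0,0,-0.085],[0,0,-0.085],[0,0,-0.085]],"jaw":[-1,-1,-1,-1,-1,-1,-1,-1,-1,-1]}'; python3 - <<'E'
from h import *
im,d=ctrl.get_image("side"); cv2.imwrite("pics/s12.png",im)
for n in ("s9","s10","s11","s12"):
    i=cv2.imread(f"pics/{n}.png"); print(n,[i[r,263:266].mean(0).astype(int).tolist() for r in range(203,212)])
E
```

```text
time_s: 20.1
eef_pos: [0.5114, 0.1327, 0.245]
tcp_rot: [[-0.433, 0.901, 0.005], [0.901, 0.433, 0.003], [0.0, 0.006, -1.0]]
wrist_force: [-6.9, -10.3, 154.5]
width: 0.264
grip_force: 142.0
time_s: 21.1
eef_pos: [0.5106, 0.1325, 0.3083]
tcp_rot: [[-0.433, 0.901, 0.002], [0.901, 0.433, 0.002], [0.001, 0.003, -1.0]]
wrist_force: [-0.9, -0.1, -3.6]
width: 0.266
grip_force: 121.3
s9 [[102, 128, 151], [95, 135, 184], [81, 142, 218], [60, 125, 209], [48, 97, 165], [46, 89, 147], [42, 98, 180], [36, 93, 174], [31, 75, 141]]
s10 [[103, 129, 151], [94, 135, 184], [80, 143, 218], [60, 126, 213], [42, 94, 168], [40, 83, 147], [40, 95, 176], [36, 90, 173], [32, 75, 141]]
s11 [[100, 127, 150], [93, 135, 183], [80, 141, 217], [58, 124, 211], [44, 96, 170], [42, 85, 148], [39, 95, 176], [37, 91, 172], [33, 76, 142]]
s12 [[101, 127, 150], [93, 136, 183], [80, 143, 218], [59, 126, 212], [42, 94, 168], [41, 84, 147], [42, 97, 177], [36, 90, 171], [33, 75, 141]]
```

Two results from that blow: the stop was reached, and the wrist read 154 N, which is over the 120 N limit and can't be undone. I'll finish the rest carefully by returning the mallet, after checking whether it slipped in the grip.

```bash
python3 - <<'E'
from h import *
g=lambda n:np.float32(cv2.cvtColor(cv2.imread(f"pics/{n}.png"),6))[135:172,245:285]
for n in ("s10","s11","s12"): print(n,cv2.phaseCorrelate(g("s9"),g(n)))
R=lean(0,(0.9,0.436,0)); delta([.6,.333,.31],R); delta([.6,.333,.102],R)
E
```

```text
s10 ((-0.0424489695493655, 0.030512459736982578), 1.0216394248604774)
s11 ((0.028990229839305215, 0.03399615588597271), 1.0077143961191177)
s12 ((0.05674603284099078, 0.06213814407096052), 0.9831858035922051)
travel [ 0.1892  0.2233 -0.0014] rot [ 0.0019 -0.0007 -0.0018] mm 219.49588610311696 deg 0.2387690822885627
travel [0.1889 0.2225 0.2759] rot [ 0.0019 -0.0007 -0.0018] mm 301.22538775536094 deg 0.2387690822885627
```

```bash
python3 -m pendant '{"delta_rot":[[0,0,0],[0,0,0],[0,0,0],[0,0,0],[0,0,0],[0.002,-0.001,0],[0.002,-0.001,0],[0.002,-0.001,0],[0.002,-0.001,0],[0.002,-0.001,0]],"travel":[[0.025,0.03,0],[0.06,0.071,0],[0.1,0.118,0],[0.14,0.165,0],[0.17,0.2,0.02],[0.188,0.222,0.07],[0.189,0.223,0.13],[0.189,0.223,0.18],[0.189,0.223,0.225],[0.189,0.223,0.25]],"jaw":[-1,-1,-1,-1,-1,-1,-1,-1,-1,-1]}'; python3 -m pendant '{"delta_rot":[[0,0,0],[0,0,0],[0,0,0],[0,0,0],[0,0,0],[0,0,0],[0,0,0],[0,0,0],[0,0,0],[0,0,0]],"travel":[[0,0,0.008],[0,0,0.014],[0,0,0.019],[0,0,0.023],[0,0,0.026],[0,0,0.028],[0,0,0.029],[0,0,0.029],[0,0,0.029],[0,0,0.029]],"jaw":[-1,-1,-1,-1,-1,-1,-1,-1,-1,-1]}' 60
```

```text
time_s: 22.15
eef_pos: [0.5993, 0.3327, 0.1177]
tcp_rot: [[-0.434, 0.901, -0.004], [0.901, 0.434, -0.002], [-0.001, -0.005, -1.0]]
wrist_force: [0.4, -0.0, -3.8]
width: 0.263
grip_force: 121.4
time_s: 23.15
eef_pos: [0.6003, 0.3332, 0.0999]
tcp_rot: [[-0.433, 0.901, 0.0], [0.901, 0.433, -0.0], [-0.0, 0.0, -1.0]]
wrist_force: [-0.1, 0.3, -3.8]
width: 0.267
grip_force: 121.4
```

```bash
python3 -m pendant '{"delta_rot":[[0,0,0],[0,0,0],[0,0,0],[0,0,0],[0,0,0],[0,0,0],[0,0,0],[0,0,0],[0,0,0],[0,0,0]],"travel":[[0,0,0.001],[0,0,0.002],[0,0,0.003],[0,0,0.004],[0,0,0.005],[0,0,0.006],[0,0,0.007],[0,0,0.008],[0,0,0.0085],[0,0,0.0085]],"jaw":[-1,-1,-1,-1,-1,-1,-1,-1,-1,-1]}' 40
```

```text
time_s: 24.15
eef_pos: [0.6003, 0.3332, 0.0934]
tcp_rot: [[-0.433, 0.901, 0.0], [0.901, 0.433, -0.0], [-0.0, -0.0, -1.0]]
wrist_force: [-1.1, -0.4, -4.5]
width: 0.264
grip_force: 121.4
```

```bash
python3 -m pendant '{"delta_rot":[[0,0,0],[0,0,0],[0,0,0],[0,0,0],[0,0,0],[0,0,0],[0,0,0],[0,0,0],[0,0,0],[0,0,0]],"travel":[[0,0,0.0003],[0,0,0.0006],[0,0,0.0009],[0,0,0.0012],[0,0,0.0014],[0,0,0.0016],[0,0,0.0018],[0,0,0.002],[0,0,0.002],[0,0,0.002]],"jaw":[-1,-1,-1,-1,-1,-1,-1,-1,-1,-1]}'
```

```text
time_s: 25.15
eef_pos: [0.6003, 0.3332, 0.0919]
tcp_rot: [[-0.433, 0.901, 0.0], [0.901, 0.433, -0.0], [-0.0, -0.0, -1.0]]
wrist_force: [-0.1, -0.1, -3.6]
width: 0.266
grip_force: 121.4
```

```bash
python3 -m pendant '{"delta_rot":[[0,0,0],[0,0,0],[0,0,0],[0,0,0],[0,0,0],[0,0,0],[0,0,0],[0,0,0],[0,0,0],[0,0,0]],"travel":[[0,0,0.0002],[0,0,0.0004],[0,0,0.0006],[0,0,0.0008],[0,0,0.001],[0,0,0.0012],[0,0,0.0014],[0,0,0.0014],[0,0,0.0014],[0,0,0.0014]],"jaw":[-1,-1,-1,-1,-1,-1,-1,-1,-1,-1]}'; python3 - <<'E'
from h import *
im,d=ctrl.get_image("side"); r=ctrl.cut_out("mallet","side")[:1]
for r in r: P=cloud("side",d,r["region"]); print(np.percentile(P,[1,50,99],axis=0))
E
```

```text
time_s: 26.15
eef_pos: [0.6003, 0.3332, 0.0909]
tcp_rot: [[-0.433, 0.901, 0.0], [0.901, 0.433, -0.0], [-0.0, -0.0, -1.0]]
wrist_force: [-0.6, 0.3, -3.4]
width: 0.263
grip_force: 121.4
[[0.522  0.1191 0.042 ]
 [0.6063 0.3122 0.0662]
 [0.6491 0.3978 0.1498]]
```

```bash
python3 -m pendant '{"delta_rot":[[0,0,0],[0,0,0],[0,0,0],[0,0,0],[0,0,0],[0,0,0],[0,0,0],[0,0,0],[0,0,0],[0,0,0]],"travel":[[0,0,0.0002],[0,0,0.0004],[0,0,0.0006],[0,0,0.0008],[0,0,0.001],[0,0,0.0012],[0,0,0.0013],[0,0,0.0013],[0,0,0.0013],[0,0,0.0013]],"jaw":[-1,-1,-1,-1,-1,-1,-1,-1,-1,-1]}';python3 -m pendant '{"delta_rot":[[0,0,0],[0,0,0],[0,0,0],[0,0,0],[0,0,0],[0,0,0],[0,0,0],[0,0,0],[0,0,0],[0,0,0]],"travel":[[0,0,0.0002],[0,0,0.0003],[0,0,0.0004],[0,0,0.0005],[0,0,0.0006],[0,0,0.0007],[0,0,0.0008],[0,0,0.0008],[0,0,0.0008],[0,0,0.0008]],"jaw":[-1,-1,-1,-1,-1,-1,-1,-1,-1,-1]}'
```

```text
time_s: 27.25
eef_pos: [0.6003, 0.3332, 0.0899]
tcp_rot: [[-0.434, 0.901, 0.0], [0.901, 0.434, -0.0], [-0.0, -0.0, -1.0]]
wrist_force: [0.1, 0.1, -3.9]
width: 0.264
grip_force: 121.4
time_s: 28.25
eef_pos: [0.6003, 0.3332, 0.0893]
tcp_rot: [[-0.433, 0.901, 0.0], [0.901, 0.433, -0.0], [-0.0, -0.0, -1.0]]
wrist_force: [-0.1, -0.3, -3.6]
width: 0.266
grip_force: 121.4
```

```bash
python3 -m pendant '{"delta_rot":[[0,0,0],[0,0,0],[0,0,0],[0,0,0],[0,0,0],[0,0,0],[0,0,0],[0,0,0],[0,0,0],[0,0,0]],"travel":[[0,0,0.0002],[0,0,0.0004],[0,0,0.0006],[0,0,0.0008],[0,0,0.001],[0,0,0.0012],[0,0,0.0014],[0,0,0.0014],[0,0,0.0014],[0,0,0.0014]],"jaw":[-1,-1,-1,-1,-1,-1,-1,-1,-1,-1]}';python3 -m pendant '{"delta_rot":[[0,0,0],[0,0,0],[0,0,0],[0,0,0],[0,0,0],[0,0,0],[0,0,0],[0,0,0],[0,0,0],[0,0,0]],"travel":[[0,0,0.0002],[0,0,0.0003],[0,0,0.0004],[0,0,0.0005],[0,0,0.0006],[0,0,0.0007],[0,0,0.0008],[0,0,0.0008],[0,0,0.0008],[0,0,0.0008]],"jaw":[-1,-1,-1,-1,-1,-1,-1,-1,-1,-1]}'
```

```text
time_s: 29.25
eef_pos: [0.6003, 0.3332, 0.0883]
tcp_rot: [[-0.433, 0.901, 0.0], [0.901, 0.433, -0.0], [-0.0, -0.0, -1.0]]
wrist_force: [0.4, 0.4, -3.7]
width: 0.265
grip_force: 121.4
time_s: 30.25
eef_pos: [0.6003, 0.3332, 0.0876]
tcp_rot: [[-0.433, 0.901, 0.0], [0.901, 0.433, -0.001], [-0.001, -0.0, -1.0]]
wrist_force: [0.5, -0.2, -3.5]
width: 0.265
grip_force: 121.4
```

```bash
python3 -m pendant '{"delta_rot":[[0,0,0],[0,0,0],[0,0,0],[0,0,0],[0,0,0],[0,0,0],[0,0,0],[0,0,0],[0,0,0],[0,0,0]],"travel":[[0,0,0.0002],[0,0,0.0004],[0,0,0.0006],[0,0,0.0008],[0,0,0.001],[0,0,0.0012],[0,0,0.0013],[0,0,0.0013],[0,0,0.0013],[0,0,0.0013]],"jaw":[-1,-1,-1,-1,-1,-1,-1,-1,-1,-1]}'; python3 - <<'E'
from h import *
im,d=ctrl.get_image("top"); P=cloud("top",d,d>0)
m=(np.hypot(P[:,0]-.6,P[:,1]-.333)<.04)&(P[:,2]<.09); print(np.percentile(P[m,2],[5,25,50,75,95]))
m=(np.hypot(P[:,0]-.6,P[:,1]-.333)<.08)&(np.hypot(P[:,0]-.6,P[:,1]-.333)>.045)&(P[:,2]<.09); print(np.percentile(P[m,2],[5,25,50,75,95]))
E
```

```text
time_s: 31.25
eef_pos: [0.6003, 0.3332, 0.0867]
tcp_rot: [[-0.433, 0.901, 0.0], [0.901, 0.433, -0.0], [-0.0, -0.0, -1.0]]
wrist_force: [0.4, 0.8, -4.0]
width: 0.267
grip_force: 121.4
[0.0403 0.0505 0.0585 0.061  0.0639]
[0.0384 0.0402 0.0413 0.0424 0.0441]
```

```bash
python3 -m pendant '{"delta_rot":[[0,0,0],[0,0,0],[0,0,0],[0,0,0],[0,0,0],[0,0,0],[0,0,0],[0,0,0],[0,0,0],[0,0,0]],"travel":[[0,0,0.0003],[0,0,0.0006],[0,0,0.0009],[0,0,0.0012],[0,0,0.0015],[0,0,0.0018],[0,0,0.002],[0,0,0.002],[0,0,0.002],[0,0,0.002]],"jaw":[-1,-1,-1,-1,-1,-1,-1,-1,-1,-1]}';python3 -m pendant '{"delta_rot":[[0,0,0],[0,0,0],[0,0,0],[0,0,0],[0,0,0],[0,0,0],[0,0,0],[0,0,0],[0,0,0],[0,0,0]],"travel":[[0,0,0.0002],[0,0,0.0004],[0,0,0.0006],[0,0,0.0008],[0,0,0.001],[0,0,0.0012],[0,0,0.0012],[0,0,0.0012],[0,0,0.0012],[0,0,0.0012]],"jaw":[-1,-1,-1,-1,-1,-1,-1,-1,-1,-1]}'
```

```text
time_s: 32.3
eef_pos: [0.6003, 0.3332, 0.0852]
tcp_rot: [[-0.433, 0.901, 0.0], [0.901, 0.433, -0.0], [-0.0, -0.0, -1.0]]
wrist_force: [-1.1, -0.1, -4.8]
width: 0.267
grip_force: 121.4
time_s: 33.3
eef_pos: [0.6003, 0.3332, 0.0844]
tcp_rot: [[-0.433, 0.901, 0.0], [0.901, 0.433, -0.0], [-0.001, -0.0, -1.0]]
wrist_force: [-0.5, -0.7, -1.4]
width: 0.269
grip_force: 121.4
```

Contact. I'll release and rise straight up.

```bash
python3 -m pendant '{"delta_rot":[[0,0,0],[0,0,0],[0,0,0],[0,0,0],[0,0,0],[0,0,0],[0,0,0],[0,0,0],[0,0,0],[0,0,0]],"travel":[[0,0,0.0003],[0,0,0.0003],[0,0,0.0003],[0,0,0.0003],[0,0,0.0003],[0,0,0.0003],[0,0,0.0003],[0,0,0.0003],[0,0,0.0003],[0,0,0.0003]],"jaw":[-0.3,-0.2,0,0.3,0.6,1,1,1,1,1]}' 20; python3 -m pendant '{"delta_rot":[[0,0,0],[0,0,0],[0,0,0],[0,0,0],[0,0,0],[0,0,0],[0,0,0],[0,0,0],[0,0,0],[0,0,0]],"travel":[[0,0,-0.02],[0,0,-0.05],[0,0,-0.09],[0,0,-0.13],[0,0,-0.18],[0,0,-0.23],[0,0,-0.27],[0,0,-0.27],[0,0,-0.27],[0,0,-0.27]],"jaw":[1,1,1,1,1,1,1,1,1,1]}'; python3 - <<'E'
from h import *
im,d=ctrl.get_image("side"); j,d2=ctrl.get_image("top")
a=cv2.resize(im[165:265,215:315],(500,500),interpolation=2); b=cv2.resize(im[188:228,245:285],(300,300),interpolation=2); c=np.zeros((500,300,3),np.uint8); c[:300]=b; c[300:500]=cv2.resize(j[150:270,130:310],(300,200))
cv2.imwrite("pics/fin.png",np.hstack([a,c]))
for q in("mallet","corked_bottle","pepper_mill","bottle"):
    for r in ctrl.cut_out(q,"top")[:1]: P=cloud("top",d2,r["region"]); print(q,np.percentile(P,[2,50,98],axis=0).tolist())
E
```

```text
time_s: 34.3
eef_pos: [0.6003, 0.3332, 0.084]
tcp_rot: [[-0.433, 0.901, 0.0], [0.901, 0.433, -0.001], [-0.001, -0.0, -1.0]]
wrist_force: [0.8, -0.6, -0.2]
width: 1.0
grip_force: 0.0
time_s: 35.3
eef_pos: [0.6, 0.3332, 0.2857]
tcp_rot: [[-0.434, 0.901, -0.001], [0.901, 0.434, -0.001], [-0.0, -0.002, -1.0]]
wrist_force: [0.2, 0.2, -0.6]
width: 1.003
grip_force: 0.0
mallet [[0.5683478514869504, 0.29896279555542327, 0.04154182484049829], [0.5945368234555874, 0.32382692336719143, 0.05788297236126594], [0.6313324501206447, 0.36126196613129297, 0.1390040340530664]]
corked_bottle [[0.4635330190727731, 0.20353825746235865, 0.04031043293370044], [0.48521528667812164, 0.31878604205005123, 0.0831325004508972], [0.503953975363802, 0.33836183499361305, 0.5165360885362604]]
pepper_mill [[0.4385481897383786, -0.27173648444408505, 0.040713121659519624], [0.4635610186915196, -0.23770009751194784, 0.1763820265681213], [0.49339538081667556, -0.22571343342567088, 0.2091315023092062]]
bottle [[0.4938863989554331, 0.11710391740130603, 0.22424339677836932], [0.5095355595751951, 0.1326540314498802, 0.22810538839240602], [0.525324069806365, 0.1485169228703189, 0.23082053313769052]]
```

View pics/fin.png

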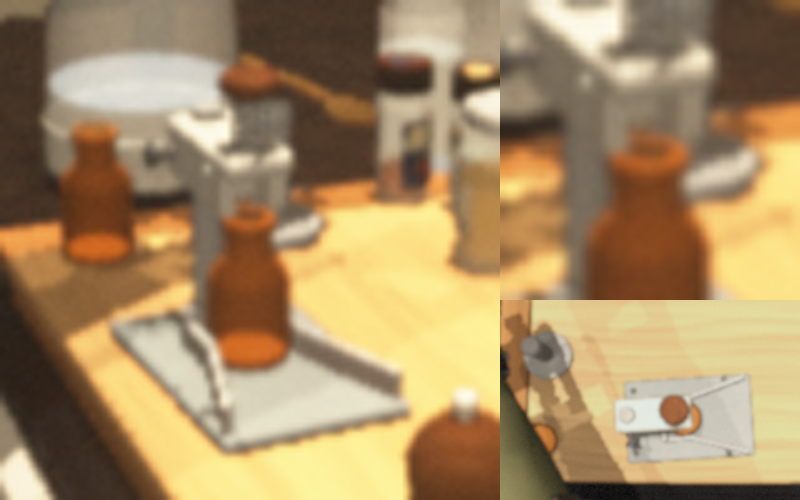

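The final view shows the bottle upright in its seat with the cork flush (rim at (650,150) in the inset). The mallet stands on its disc at (547,352) in the top inset, and the corked bottle and pepper mill have not moved.

```bash
python3 -c "
from bench import ctrl; print(ctrl.close_job())"
```

```text
the job is handed in; nothing more can be done
None
```

The bottle is corked in its seat, the mallet stands back on the board and nothing else moved, but the last blow hit the plunger's stop and the wrist read 154 N, over the 120 N limit, so the job may be judged failed.

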